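# Press the push-on axle cap onto the tube rotator

### The arm

A 7-joint arm with a two-finger parallel gripper is mounted at the origin on a cart in front of the work surface, level with it; the furniture and walls round the work are solid. World frame = base frame: x ahead of the robot, y to its left, z up, the work surface at z = 0. Lengths are in mm, angles in rad, forces in N, time in s.
With the tool pointing down it reaches from about 350 to 900 mm from the base axis. Payload 19.9 kg.
Tool frame: the origin (TCP) lies midway between the tips of the shut fingers; the grasp point (between the pads) lies 19 mm behind it; z points along the fingers, y is the line along which they close (so a half turn about z gives the same grasp; the last joint's range is limited). The gripper opens to 94 mm and grips with 3 to 60 N. Pads are 16 mm wide; open, the fingers measure 119 mm over their backs; the gripper's body (75 mm by 177 mm) begins 78 mm behind the grasp point.
Start: joints at [-1.27, 0.417, -0.01, 1.614, 0.005, 1.111, -0.053], TCP at [209.479, 588.827, 205.425] pointing down, gripper open.
Joint ranges: [-2.81, 2.81], [-0.39, 2.02], [-1.27, 1.25], [0.06, 2.57], [-1.19, 4.33], [0.19, 2], [-2.82, 2.82]. Speed limits (rad/s): [1.89, 1.89, 2.39, 2.39, 3.01, 3.01, 3.01].

### API

Orientations are given as a 3x3 rotation matrix whose columns are the frame's x, y, z axes.
In Python, from workcell import monitor, snapshot, camera_params, job gives the robot as it stands. The module is installed in compiled form; this text tells all that it offers.
- The arm moves only by the tool move_arm, never from a script. Its argument "plan" is a list of rows, each an object of numbers: "dx", "dy", "dz": the shift along the tool's x, y, z normalised to -1 to 1, where 1 is 50 mm; "ax", "ay", "az": the turn, a rotation vector about the tool's x, y, z normalised to -1 to 1, where 1 is 0.15 rad; "grip": the opening, from 0 (shut) to 1 (fully open). In form: [{"dx": .., "dy": .., "dz": .., "ax": .., "ay": .., "az": .., "grip": ..}, ...]. A call has exactly 5 rows; each row shifts and turns the commanded pose from where the row before left it, along the tool's axes as they then stand; what a row does not reach is not made up. A row lasts 1/8 s, in which the tool goes at most 62.5 mm and 10.7 degrees, less where a joint would pass 70% of its speed; a pose out of reach is approached as far as the arm can. A call with a number of a shift or a turn outside -1 to 1 is refused whole. A call with a gripper value outside its range is refused whole. The fingers move at their own pace and stop on an object; "newtons" is the grip in N (left out, the last holds). Time passes only in rows, so rows that do not move let the fingers close, or fill a call up. It gives the time, the measured TCP pose, the force, the opening and the grip force at its end, in the units of the state.
- monitor.read_state(): the state, without advancing time (a new reading comes with each control period).
- snapshot(name): name is "side" or "top" or "wrist"; returns (picture, depth): 480x640x3 uint8, red, green, blue; 480x640 float32, mm along the optical axis (not along the pixel's ray), 0 where there is no reading.
- camera_params(name): a dict with "mtx" (3x3 intrinsics, pixels), "camera_from_world" (4x4, takes a point from world to camera coordinates). Camera axes: x right, y down, z forward; pixel columns grow to the right and rows downward; lengths in mm; the calibration is good to about 2 mm. A picture is of the moment at which its call begins: read the wrist's pose just before it. camera_params takes no time and is no camera call; for the wrist camera it gives the pose at the moment of the call.
- job.close_job(): hands the job in; it is judged then, once.
The state is a dict: "time": time; "joint_pos": joint angles; "joint_velocities": joint speeds; "joint_torque": joint torques, N m; "tool_pos": TCP position; "ee_rot": TCP orientation; "ft_force": force on the tool from outside, world axes, zero at the start; "moment": the same for the moment, N m; "opening": finger opening in mm; "finger_force": force on a finger pad.
Only numpy, scipy, OpenCV 4.12 (cv2) and the standard library are available. Lean on these libraries where they do the work, as an engineer would, in place of code of your own. Each camera call takes 0.05 s, during which the arm holds its last target. There are 200 camera calls.

### The job

The tube rotator's drum has lost its push-on axle cap. Pick the black cap up from the worktop and press it, square and in line with the axle, onto the drum's tilted axle until its flange sits fully home, flush against the hub, then let go. Do not knock over or shift the dish, the vial and the timer that stand near.

Things in the scene. Friction and masses are not known exactly. Their poses are not given: they have to be found in the camera images.
- axle_cap: Loose black plastic push-on cap, round, 36 mm high, 70 g, standing on the worktop flange down: flange 36 mm across, 5 mm thick; above it a neck 24 mm across, 5 to 36 mm high (last 3 mm chamfered), closed top. Grip the neck; fingertips touching the flange's top can push on it. Origin: centre of the flange's underside; z axis: along the cap to its closed top.
- cap_teeth (a point): Centre of the ring of four sprung steel teeth in the cap's mouth, 4 mm above the flange's underside; same axes as the cap. They leave an opening 8 mm across, in a blind bore 17 mm across and 30 mm deep. The axle's tapered end spreads them (up to about 15 N), then they scrape down it against about 10 N all the way and hold where they are left.
- rotator: White tube rotator, fixed, base 130 x 124 x 40 mm, with two cheeks up to 113 mm high at left and right. Origin: centre of the base's underside. Its -x side is the front, turned towards the robot and to its right (yaw 0.5 to 1.0). Between the cheeks the white drum disc (124 mm across, 8 mm thick) tilts to the front on a hinge 95 mm above the worktop, parallel to the rotator's y axis.
- axle_seat (a point): Centre of the hub's flat outer face, where the flange has to rest; z axis points outward along the axle. The hub is an aluminium disc 32 mm across, 6 mm proud of the drum disc, its face 44 mm from the hinge line.
- axle_tip (a point): End of the plain steel axle, 26 mm out from the hub's face. The axle is 12 mm in diameter; its last 10 mm taper to a blunt tip 5 mm across. Same axes as axle_seat (z outward along the axle).
- drum (a joint): Tilt of the drum and axle from vertical towards the rotator's front (its -x side), in rad; 0 would be an upright axle. Starts between 0.40 and 0.60 (23 to 34 degrees); stiff enough (about 4 N m of friction) to stay when pressed along the axle.
- petri_2: Low flat round clear dish, 63 mm across, 15 mm high, on the worktop to the left of the rotator; origin: centre of its underside.
- vial_clear: Small vial with a wide ribbed lid, 31 mm across, 58 mm high, standing to the left, between the cap and the dish; origin: centre of its underside. Left of the cap and nearer the robot than this vial stands a tall fixed microscope (about x 0.2 to 0.48, y 0.12 to 0.3, some 0.4 m high): pass over it or around it.
- bench_timer: Small white upright bench timer, 30 x 70 x 62 mm, standing behind and to the left of the rotator; origin: centre of its underside.
Mind the look-alikes: they are no part of the job. Of the things that look like the axle_cap, take the one that is farthest to the robot's right at the start.

How it is judged (in metres and radians):
At the end, for the whole second after the job is handed in: The cap is on the axle with the underside of its flange no more than 2 mm off the hub's face, within 4 mm of the hub's centre and within 0.1 rad of the axle's direction, released and at rest (z of axle_cap in the frame of axle_seat between -0.003 and 0.002 m and distance between axle_cap and axle_seat below 0.004 m and angle between the z axis of axle_cap and the z axis of axle_seat, either way round below 0.1 rad and linear speed of axle_cap below 0.02 m/s); the robot touches nothing.
It fails at once if a bystander (dish, vial, timer) was shifted more than 30 mm or tipped over (distance of any of petri_2, vial_clear, bench_timer from where it was at the start of the episode above 0.03 m or angle between any of petri_2, vial_clear, bench_timer's own z axis and vertical above 0.5 rad).
It also fails if it takes over 42 s, if anything falls off the work surface, if the arm or the gripper's body presses on something with over 40 N, if the wrist force passes 120 N, or if a joint passes its speed limit or range.

## Working session

There is one attempt and no reset: what is moved stays moved. The work goes in short steps, Python scripts to look and compute and a tool call to move; the robot and the scene stay as the last step left them, time stands still between calls to the robot, and variables do not carry over. Pictures are saved under pics/ and viewed, at most 10 in all, crops included, and the job is handed in when it is done.

Besides the shell and the picture viewer there is one more tool, called after "Request:" as name([rows], argument=value, ...), one row to a line, values as JSON. move_arm: Moves the arm, as the interface text tells. Scaled input: -1 to 1 covers 50 mm each way for a shift and 0.15 rad each way for a turn. Its arguments: {"type":"object","properties":{"plan":{"type":"array","items":{"type":"object","properties":{"dx":{"type":"number"},"dy":{"type":"number"},"dz":{"type":"number"},"ax":{"type":"number"},"ay":{"type":"number"},"az":{"type":"number"},"grip":{"type":"number"}}}},"newtons":{"type":"number"}},"required":["plan"]}

```bash
mkdir -p pics
cat > h.py <<'E'
import numpy as np,cv2
from workcell import monitor,snapshot,camera_params,job
def grab(n,tag):
    P=camera_params(n); im,d=snapshot(n)
    np.savez(f'pics/{tag}.npz',im=im,d=d,K=P['mtx'],T=P['camera_from_world'])
    cv2.imwrite(f'pics/{tag}.png',im[:,:,::-1])
def load(tag): return np.load(f'pics/{tag}.npz')
def cloud(z):
    K=np.array(z['K']);T=np.array(z['T']);d=z['d'].astype(float)
    v,u=np.mgrid[:480,:640]
    c=np.stack([(u-K[0,2])*d/K[0,0],(v-K[1,2])*d/K[1,1],d],-1)
    return (c-T[:3,3])@T[:3,:3]
E
python3 - <<'E'
from h import *
for n in('top','side'): 
    grab(n,n+'0'); P=camera_params(n); T=np.array(P['camera_from_world']); print(n,-T[:3,:3].T@T[:3,3],T[2,:3])
s=monitor.read_state();print(s['tool_pos'],s['ee_rot'],s['time'],s['ft_force'])
cv2.imwrite('pics/both.png',np.vstack([cv2.imread('pics/top0.png'),cv2.imread('pics/side0.png')])[:, :])
E
```

```text
top [401.28006375  66.7001801  966.92699397] [ 0.16718922 -0.01001184 -0.98587399]
side [ 764.80894903 -405.63736334  795.15109293] [-0.25777904  0.55020478 -0.79424471]
[209.38173766 588.54334276 204.89878407] [[-9.42173752e-01  3.35124689e-01 -2.53844605e-04]
 [ 3.35124769e-01  9.42173197e-01 -1.02755127e-03]
 [-1.05192216e-04 -1.05320145e-03 -9.99999440e-01]] 0.1 [-0.68993942 -0.39884018  0.22416156]
```

View pics/top0.png

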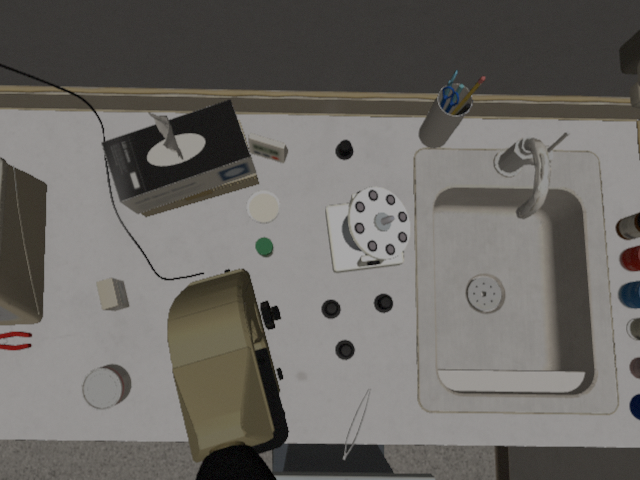

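View pics/side0.png

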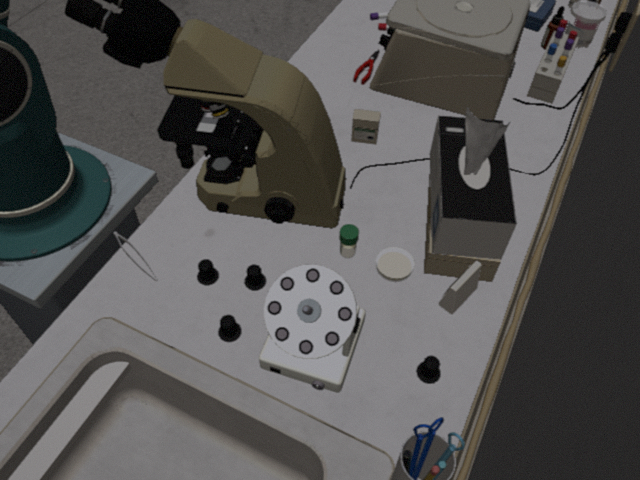

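The top view shows four black caps, at (331,309), (384,303), (345,350) and (344,149). The side view shows them at (255,277), (229,327), (207,272) and (429,369). Image right is -y, so the rightmost one is top (384,303), side (229,327). The rotator's drum is at top (380,222), with its axle near (384,220).

Run:
```python
from h import *
t=load('top0');s=load('side0');ct=cloud(t);cs=cloud(s)
np.set_printoptions(precision=1,suppress=True)
for u,v in[(331,309),(384,303),(345,350),(344,149)]: print('top',u,v,ct[v-1,u])
for u,v in[(255,270),(229,320),(207,266),(429,361)]: print('side',u,v,cs[v,u])
# cap neck/flange points
for nm,c,u,v in(('top',ct,384,303),('side',cs,229,327)):
    p=c[v-22:v+23,u-22:u+23].reshape(-1,3); p=p[(p[:,2]>10)&(p[:,2]<45)]
    tp=p[p[:,2]>32]; print(nm,len(p),'all',p.min(0),p.max(0),'top',len(tp),tp.mean(0),(tp.min(0)+tp.max(0))/2,np.ptp(tp,0))
# drum plane
from itertools import product
for nm,c,(u,v) in(('top',ct,(378,222)),('side',cs,(310,310))):
    p=c[v-60:v+60,u-60:u+60].reshape(-1,3);p=p[(p[:,2]>70)&(p[:,2]<210)]
    rng=np.random.default_rng(0);best=None
    for _ in range(800):
        a,b,d=p[rng.choice(len(p),3,False)];n=np.cross(b-a,d-a);l=np.linalg.norm(n)
        if l<200: continue
        n/=l;n*=np.sign(n[2]);m=abs((p-a)@n)<1.5
        if best is None or m.sum()>best.sum():best=m
    q=p[best];o=q.mean(0);n=np.linalg.svd(q-o)[2][2];n*=np.sign(n[2])
    m=abs((p-o)@n)<2;q=p[m]
    e1=np.cross(n,[0,0,1]);e1/=np.linalg.norm(e1);e2=np.cross(n,e1)
    xy=np.c_[(q-o)@e1,(q-o)@e2]; (cx,cy),r=cv2.minEnclosingCircle(xy.astype(np.float32))
    C=o+cx*e1+cy*e2
    print(nm,len(q),'n',np.round(n,4),'tilt',np.arccos(n[2]),'yaw',np.arctan2(-n[1],-n[0]),'C',C,'r',r)
    h=(p-C)@n; f=p[(h>3)&(np.linalg.norm((p-C)-np.outer(h,n),axis=1)<22)]; hh=(f-C)@n
    w=f-C-np.outer(hh,n)
    for a,b in((4.5,8),(8,16),(16,24),(24,30),(30,34)):
        k=(hh>a)&(hh<b); 
        if k.any(): print(a,b,k.sum(),hh[k].mean(), (w[k]@e1).mean(),(w[k]@e2).mean(),np.ptp(w[k]@e1),np.ptp(w[k]@e2))
cv2.imwrite('pics/crop.png',np.hstack([cv2.resize(t['im'][180:340,300:440,::-1],None,fx=2.8,fy=2.8,interpolation=2),cv2.resize(s['im'][240:400,190:310,::-1],None,fx=2.8,fy=2.8,interpolation=2)]))
```

```text
top 331 309 [441.9  28.5  36.8]
top 384 303 [453.9 -66.   38.5]
top 345 350 [370.5   2.9  33.6]
top 344 149 [739.5   7.1  41.1]
side 255 270 [445.4  29.7  34. ]
side 229 320 [458.8 -67.5  38.2]
side 207 266 [375.7   0.5  36.5]
side 429 361 [744.5   4.9  36.7]
top 154 all [443.6 -79.5  11.4] [466.8 -56.8  40. ] top 131 [455.1 -68.4  35.9] [455.2 -68.3  36.1] [23.3 22.3  7.8]
side 291 all [444.2 -80.5  10.1] [468.4 -56.7  38.8] top 166 [456.3 -68.8  34.9] [455.6 -68.3  35.5] [22.9 22.7  6.7]
top 2779 n [ 0.1 -0.5  0.9] tilt 0.501643870578551 yaw 1.7116602399747156 C [581.6 -47.8 129.8] r 62.740875244140625
4.5 8 129 5.977488129393241 1.0340806528746087 -2.517982662088588 30.682562064137556 30.4783868472402
8 16 29 11.405306189964547 3.912999703316346 -3.2657155878424438 21.6284701546139 12.527974122996849
16 24 30 20.85994988180186 2.487907877177076 -2.7463670436259804 11.233806507141107 9.929926161341378
24 30 18 27.252735286618563 0.9514556127350708 -1.796198047954797 8.9790698015901 8.478115016680313
30 34 14 31.586118919513687 0.9549399078273281 -0.940613766944997 6.8230431220817955 6.216780718267815
side 5296 n [ 0.1 -0.5  0.9] tilt 0.5051031141582571 yaw 1.71840577722725 C [581.2 -47.9 128.1] r 61.95562744140625
4.5 8 289 6.0353761098023515 -0.7679883427080573 -0.20983710863137509 30.481646800191346 31.523488786681654
8 16 26 9.748899712670447 -1.4536348334885458 2.770205835926574 24.60936021985286 27.616580604429352
16 24 20 21.08673618904063 -2.17149166928916 0.10111294133063442 11.185684510197337 11.708210990635399
24 30 26 27.02200799851713 -1.6478498716545862 -0.3116562251860187 9.316995970121358 9.931718400199916
30 34 28 31.63076983232863 -0.14278300908115168 -0.2005847880148848 7.280155334063242 7.586692201300372
```

View pics/crop.png

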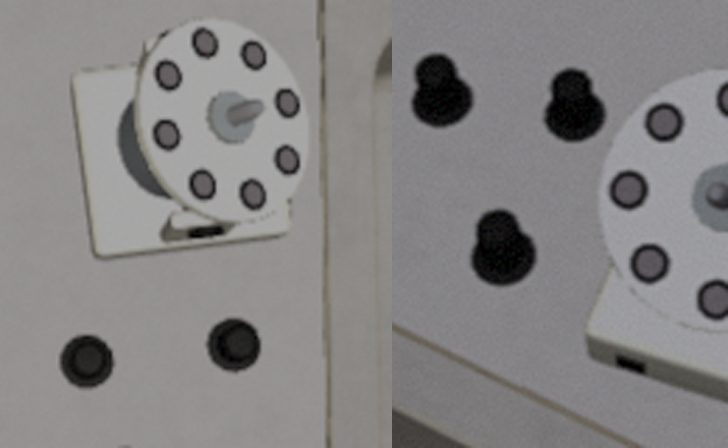

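The crop confirms the chosen cap, top (384,303): it stands flange down with its neck up, alone on the right. The drum leans towards -y, and both cameras agree on a tilt of about 0.503 and a disc centre of about (581,-48,129). The expected height is 95+38·cos = 128.3, which matches. Next I plan the transit.

```bash
cat >> h.py <<'E'
from scipy.spatial.transform import Rotation as Rn
th,ya=0.5034,1.715
N=np.array([-np.sin(th)*np.cos(ya),-np.sin(th)*np.sin(ya),np.cos(th)])
C=np.array([581.4,-47.9,128.6]); S=C+6*N
def frame(z,y):
    y=np.array(y,float);y=y-z*(y@z);y/=np.linalg.norm(y);return np.c_[np.cross(y,z),y,z]
DOWN=frame(np.array([0,0,-1.]),[0,1,0]); PRESS=frame(-N,[0,1,0])
def rows(wps,st=None,grip=1,lim=0.98):
    if st is None: s=monitor.read_state();p=np.array(s['tool_pos'],float);R=np.array(s['ee_rot'])
    else:p,R=st
    for P,Rt in wps:
        P=np.array(P,float);rv=(Rn.from_matrix(R.T@Rt)).as_rotvec()
        n=int(np.ceil(max(np.linalg.norm(P-p)/50/lim,np.abs(rv).max()/.15/lim,1e-3)))
        print('->',P,n)
        p0,R0=p.copy(),R.copy()
        for i in range(1,n+1):
            pt=p0+(P-p0)*i/n;Rt_=R0@Rn.from_rotvec(rv*i/n).as_matrix()
            d=np.round(R.T@(pt-p)/50,3);a=np.round(Rn.from_matrix(R.T@Rt_).as_rotvec()/.15,3)
            print(*d,*a); p=p+R@(d*50);R=R@Rn.from_rotvec(a*.15).as_matrix()
    return p,R
E
python3 - <<'E'
from h import *
print(N,S,S+26*N)
R0=np.array(monitor.read_state()['ee_rot'])
rows([((400,450,455),R0),((520,250,455),DOWN),((470,-68.4,420),DOWN),((455.5,-68.4,120),DOWN)])
E
```

```text
[ 0.06932395 -0.47739948  0.87594745] [581.8159437  -50.76439687 133.85568467] [583.61836638 -63.17678332 156.63031826]
-> [400. 450. 455.] 8
-0.565 -0.167 -0.625 0.0 0.0 0.0
-0.565 -0.168 -0.625 0.0 0.0 0.0
-0.565 -0.167 -0.625 0.0 0.0 0.0
-0.566 -0.167 -0.625 0.0 0.0 0.0
-0.565 -0.167 -0.625 0.0 0.0 0.0
-0.565 -0.168 -0.625 0.0 0.0 0.0
-0.565 -0.167 -0.625 0.0 0.0 0.0
-0.565 -0.167 -0.625 0.0 0.0 0.0
-> [520. 250. 455.] 5
-0.72 -0.593 0.001 -0.001 -0.0 -0.456
-0.678 -0.641 0.0 -0.002 -0.0 -0.455
-0.633 -0.685 0.001 -0.001 -0.0 -0.456
-0.585 -0.728 -0.0 -0.002 -0.0 -0.456
-0.533 -0.765 -0.0 -0.001 -0.001 -0.455
-> [470.  -68.4 420. ] 7
0.143 -0.91 0.1 -0.0 0.0 -0.0
0.143 -0.909 0.1 -0.0 0.0 -0.0
0.142 -0.91 0.1 -0.0 0.0 -0.0
0.143 -0.91 0.1 -0.0 0.0 -0.0
0.143 -0.91 0.1 -0.0 0.0 -0.0
0.143 -0.909 0.1 -0.0 0.0 -0.0
0.142 -0.91 0.1 -0.0 0.0 -0.0
-> [455.5 -68.4 120. ] 7
0.042 -0.0 0.857 -0.0 0.0 -0.0
0.041 -0.0 0.857 -0.0 0.0 -0.0
0.042 -0.0 0.857 -0.0 0.0 -0.0
0.041 -0.0 0.858 -0.0 0.0 -0.0
0.042 -0.0 0.857 -0.0 0.0 -0.0
0.041 -0.0 0.857 -0.0 0.0 -0.0
0.042 -0.0 0.857 -0.0 0.0 -0.0
```

Request:
move_arm([
  {"dx": -0.6,"dy": -0.17,"dz": -0.75,"grip": 1},
  {"dx": -0.6,"dy": -0.17,"dz": -0.75,"grip": 1},
  {"dx": -0.6,"dy": -0.17,"dz": -0.75,"grip": 1},
  {"dx": -0.6,"dy": -0.17,"dz": -0.75,"grip": 1},
  {"dx": -0.6,"dy": -0.17,"dz": -0.75,"grip": 1},
])

```text
validation failed for argument at $.pl...
```

Request:
move_arm([
  {"dx": -0.6,"dy": -0.17,"dz": -0.75,"grip": 1},
  {"dx": -0.6,"dy": -0.17,"dz": -0.5,"grip": 1},
  {"dx": -0.6,"dy": -0.3,"dz": 0,"az": -0.3,"grip": 1},
  {"dx": -0.72,"dy": -0.59,"dz": 0,"az": -0.45,"grip": 1},
  {"dx": -0.68,"dy": -0.64,"dz": 0,"az": -0.45,"grip": 1},
])

```text
validation failed for argument at $.pl...
```

Request:
move_arm([
  {"dx": -0.6,"dy": -0.17,"dz": -0.75,"ax": 0,"ay": 0,"az": 0,"grip": 1},
  {"dx": -0.6,"dy": -0.17,"dz": -0.75,"ax": 0,"ay": 0,"az": 0,"grip": 1},
  {"dx": -0.6,"dy": -0.17,"dz": -0.75,"ax": 0,"ay": 0,"az": 0,"grip": 1},
  {"dx": -0.6,"dy": -0.17,"dz": -0.75,"ax": 0,"ay": 0,"az": 0,"grip": 1},
  {"dx": -0.6,"dy": -0.17,"dz": -0.75,"ax": 0,"ay": 0,"az": 0,"grip": 1},
])

```text
time: 0.72
tool_pos: [337.2, 497.7, 394.0]
ee_rot: [[-0.942, 0.335, -0.0], [0.335, 0.942, -0.0], [0.0, -0.0, -1.0]]
ft_force: [-0.1, 0.8, 0.5]
opening: 93.9
finger_force: 0.0
```

Request:
move_arm([
  {"dx": -0.6,"dy": -0.17,"dz": -0.75,"ax": 0,"ay": 0,"az": 0,"grip": 1},
  {"dx": -0.6,"dy": -0.17,"dz": -0.6,"ax": 0,"ay": 0,"az": 0,"grip": 1},
  {"dx": -0.7,"dy": -0.4,"dz": 0,"ax": 0,"ay": 0,"az": -0.3,"grip": 1},
  {"dx": -0.72,"dy": -0.6,"dz": 0,"ax": 0,"ay": 0,"az": -0.45,"grip": 1},
  {"dx": -0.68,"dy": -0.64,"dz": 0,"ax": 0,"ay": 0,"az": -0.45,"grip": 1},
])

```text
time: 1.35
tool_pos: [465.7, 352.4, 460.1]
ee_rot: [[-0.987, 0.159, -0.0], [0.159, 0.987, -0.001], [0.0, -0.001, -1.0]]
ft_force: [0.8, 0.2, -0.7]
opening: 93.7
finger_force: 0.0
```

Request:
move_arm([
  {"dx": -0.4,"dy": -0.85,"dz": 0,"ax": 0,"ay": 0,"az": -0.45,"grip": 1},
  {"dx": -0.3,"dy": -0.9,"dz": 0,"ax": 0,"ay": 0,"az": -0.45,"grip": 1},
  {"dx": 0,"dy": -1,"dz": 0,"ax": 0,"ay": 0,"az": -0.18,"grip": 1},
  {"dx": 0,"dy": -1,"dz": 0,"ax": 0,"ay": 0,"az": 0,"grip": 1},
  {"dx": 0,"dy": -1,"dz": 0,"ax": 0,"ay": 0,"az": 0,"grip": 1},
])

```text
time: 1.98
tool_pos: [487.1, 110.6, 460.3]
ee_rot: [[-1.0, -0.0, -0.0], [-0.0, 1.0, -0.0], [0.0, -0.0, -1.0]]
ft_force: [0.3, 0.1, 0.6]
opening: 93.8
finger_force: 0.0
```

Request:
move_arm([
  {"dx": 0.1,"dy": -0.95,"dz": 0.1,"ax": 0,"ay": 0,"az": 0,"grip": 1},
  {"dx": 0.1,"dy": -0.95,"dz": 0.2,"ax": 0,"ay": 0,"az": 0,"grip": 1},
  {"dx": 0.1,"dy": -0.85,"dz": 0.5,"ax": 0,"ay": 0,"az": 0,"grip": 1},
  {"dx": 0.2,"dy": -0.6,"dz": 0.8,"ax": 0,"ay": 0,"az": 0,"grip": 1},
  {"dx": 0.13,"dy": -0.23,"dz": 0.95,"ax": 0,"ay": 0,"az": 0,"grip": 1},
])

```text
time: 2.6
tool_pos: [455.4, -68.4, 332.1]
ee_rot: [[-1.0, 0.002, 0.001], [0.002, 1.0, 0.0], [-0.001, 0.0, -1.0]]
ft_force: [2.1, 0.8, -1.0]
opening: 93.9
finger_force: 0.0
```

Request:
move_arm([
  {"dx": 0,"dy": 0,"dz": 1,"ax": 0,"ay": 0,"az": 0,"grip": 1},
  {"dx": 0,"dy": 0,"dz": 1,"ax": 0,"ay": 0,"az": 0,"grip": 1},
  {"dx": 0,"dy": 0,"dz": 1,"ax": 0,"ay": 0,"az": 0,"grip": 0.7},
  {"dx": 0,"dy": 0,"dz": 1,"ax": 0,"ay": 0,"az": 0,"grip": 0.6},
  {"dx": 0,"dy": 0,"dz": 0.25,"ax": 0,"ay": 0,"az": 0,"grip": 0.6},
])

```text
time: 3.22
tool_pos: [454.4, -66.7, 118.4]
ee_rot: [[-1.0, -0.0, -0.004], [0.0, 1.0, -0.001], [0.004, -0.001, -1.0]]
ft_force: [-0.8, -0.5, 0.2]
opening: 67.0
finger_force: 0.0
```

Run:
```python
from h import *
s=monitor.read_state();print(np.round(s['tool_pos'],1),s['opening'],np.round(s['joint_pos'],2))
grab('wrist','w1')
z=load('w1');c=cloud(z)
m=(c[...,2]>30)&(c[...,2]<42)&(abs(c[...,0]-455)<40)&(abs(c[...,1]+68)<40)
p=c[m];print(len(p),p.min(0) if len(p) else '',p.max(0) if len(p) else '')
```

```text
[454.4 -66.7 118.4] 67.03024861437758 [-0.31  0.26  0.45  2.1  -0.15  0.81  1.8 ]
794 [442.96584144 -80.69779294  30.13395274] [466.42243612 -57.9993587   37.64966223]
```

View pics/w1.png

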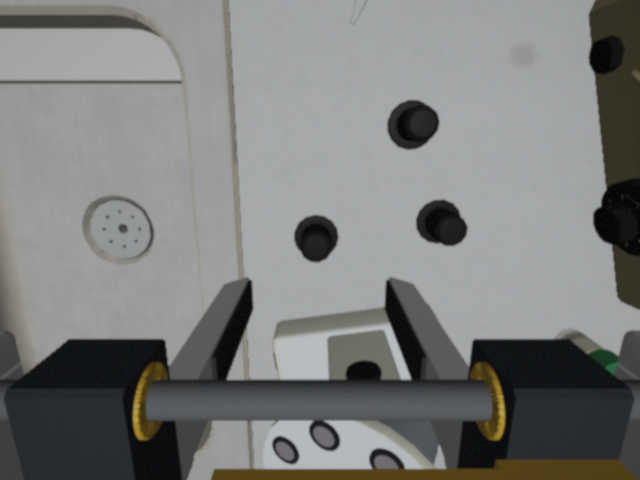

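The wrist view shows the cap at (316,236), centred between the open fingertips at (245,285) and (395,285). Its measured centre is (454.7,-69.3), which agrees with the other cameras. I'll descend.

Request:
move_arm([
  {"dx": 0,"dy": 0,"dz": 0.8,"ax": 0,"ay": 0,"az": 0,"grip": 0.6},
  {"dx": 0,"dy": 0,"dz": 0.8,"ax": 0,"ay": 0,"az": 0,"grip": 0.6},
  {"dx": 0,"dy": 0,"dz": 0.4,"ax": 0,"ay": 0,"az": 0,"grip": 0.6},
  {"dx": 0,"dy": 0,"dz": 0,"ax": 0,"ay": 0,"az": 0,"grip": 0.6},
  {"dx": 0,"dy": 0,"dz": 0,"ax": 0,"ay": 0,"az": 0,"grip": 0.6},
])

```text
time: 3.9
tool_pos: [457.2, -66.7, 22.1]
ee_rot: [[-1.0, -0.0, 0.002], [-0.0, 1.0, 0.0], [-0.002, 0.0, -1.0]]
ft_force: [0.1, -0.9, 0.3]
opening: 56.5
finger_force: 0.0
```

Request:
move_arm([
  {"dx": 0.04,"dy": -0.04,"dz": 0.29,"ax": 0,"ay": 0,"az": 0,"grip": 0.5},
  {"dx": 0,"dy": 0,"dz": 0,"ax": 0,"ay": 0,"az": 0,"grip": 0.35},
  {"dx": 0,"dy": 0,"dz": 0,"ax": 0,"ay": 0,"az": 0,"grip": 0.2},
  {"dx": 0,"dy": 0,"dz": 0,"ax": 0,"ay": 0,"az": 0,"grip": 0},
  {"dx": 0,"dy": 0,"dz": 0,"ax": 0,"ay": 0,"az": 0,"grip": 0},
], newtons=40)

```text
time: 4.53
tool_pos: [454.1, -68.7, 6.1]
ee_rot: [[-1.0, -0.0, 0.0], [-0.0, 1.0, -0.0], [-0.0, -0.0, -1.0]]
ft_force: [-0.2, 0.0, 1.3]
opening: 22.9
finger_force: 40.0
```

Request:
move_arm([
  {"dx": 0,"dy": 0,"dz": 0,"ax": 0,"ay": 0,"az": 0,"grip": 0},
  {"dx": 0,"dy": 0,"dz": 0,"ax": 0,"ay": 0,"az": 0,"grip": 0},
  {"dx": 0,"dy": 0,"dz": -0.3,"ax": 0,"ay": 0,"az": 0,"grip": 0},
  {"dx": 0,"dy": 0,"dz": -0.8,"ax": 0,"ay": 0,"az": 0,"grip": 0},
  {"dx": 0,"dy": 0,"dz": -0.9,"ax": 0,"ay": 0,"az": 0,"grip": 0},
])

```text
time: 5.15
tool_pos: [453.4, -68.8, 107.6]
ee_rot: [[-1.0, 0.0, -0.001], [0.0, 1.0, -0.0], [0.001, -0.0, -1.0]]
ft_force: [0.2, 0.1, -0.1]
opening: 23.3
finger_force: 40.0
```

Run:
```python
from h import *
P=S+(6.1+26+30)*N; print(P)
s=monitor.read_state();R=np.array(s['ee_rot']);print(np.round(s['joint_pos'],2))
rows([((453.4,-80,230),DOWN),(P+40*N,PRESS),(P,PRESS)])
```

```text
[586.12096096 -80.4109045  188.25202106]
[-0.32  0.28  0.46  2.12 -0.17  0.79  1.82]
-> [453.4 -80.  230. ] 3
0.001 -0.075 -0.816 -0.001 -0.002 -0.0
0.0 -0.074 -0.816 -0.001 -0.002 -0.001
0.0 -0.075 -0.816 -0.001 -0.003 -0.0
-> [588.89391894 -99.50688365 223.28991889] 4
-0.677 -0.097 0.034 -0.829 0.129 0.033
-0.679 -0.097 0.008 -0.829 0.129 0.033
-0.678 -0.093 -0.017 -0.829 0.129 0.032
-0.679 -0.086 -0.04 -0.829 0.129 0.033
-> [586.12096096 -80.4109045  188.25202106] 1
0.0 0.0 0.8 0.0 -0.0 0.0
```

Request:
move_arm([
  {"dx": 0,"dy": -0.07,"dz": -0.82,"ax": 0,"ay": 0,"az": 0,"grip": 0},
  {"dx": 0,"dy": -0.07,"dz": -0.82,"ax": 0,"ay": 0,"az": 0,"grip": 0},
  {"dx": 0,"dy": -0.08,"dz": -0.82,"ax": 0,"ay": 0,"az": 0,"grip": 0},
  {"dx": -0.68,"dy": -0.1,"dz": 0.03,"ax": -0.83,"ay": 0.13,"az": 0.03,"grip": 0},
  {"dx": -0.68,"dy": -0.1,"dz": 0.01,"ax": -0.83,"ay": 0.13,"az": 0.03,"grip": 0},
])

```text
time: 5.78
tool_pos: [523.3, -89.0, 228.2]
ee_rot: [[-0.999, 0.01, -0.034], [0.002, 0.968, 0.251], [0.036, 0.251, -0.967]]
ft_force: [0.1, 0.6, 0.4]
opening: 22.9
finger_force: 40.0
```

Request:
move_arm([
  {"dx": -0.68,"dy": -0.09,"dz": -0.02,"ax": -0.83,"ay": 0.13,"az": 0.03,"grip": 0},
  {"dx": -0.68,"dy": -0.09,"dz": -0.04,"ax": -0.83,"ay": 0.13,"az": 0.03,"grip": 0},
  {"dx": 0,"dy": 0,"dz": 0,"ax": 0,"ay": 0,"az": 0,"grip": 0},
  {"dx": 0,"dy": 0,"dz": 0,"ax": 0,"ay": 0,"az": 0,"grip": 0},
  {"dx": 0,"dy": 0,"dz": 0,"ax": 0,"ay": 0,"az": 0,"grip": 0},
])

```text
time: 6.4
tool_pos: [589.5, -98.6, 223.8]
ee_rot: [[-0.997, 0.034, -0.07], [-0.003, 0.879, 0.477], [0.077, 0.476, -0.876]]
ft_force: [-0.7, -0.5, -0.9]
opening: 23.0
finger_force: 40.0
```

Run:
```python
from h import *
P=S+(6.1+26+30)*N; print(P)
s=monitor.read_state();R=np.array(s['ee_rot']);print(np.round(s['joint_pos'],2),np.round(s['tool_pos'],1),np.round(s['ft_force'],1))
rows([(P,PRESS)])
```

```text
[586.12096096 -80.4109045  188.25202106]
[ 0.02  0.55  0.48  1.54 -0.65  1.47  2.22] [589.5 -98.6 223.8] [-0.7 -0.5 -0.9]
-> [586.12096096 -80.4109045  188.25202106] 1
0.012 -0.021 0.801 -0.002 -0.002 0.023
```

Request:
move_arm([
  {"dx": 0.01,"dy": -0.02,"dz": 0.4,"ax": 0,"ay": 0,"az": 0,"grip": 0},
  {"dx": 0,"dy": 0,"dz": 0.4,"ax": 0,"ay": 0,"az": 0,"grip": 0},
  {"dx": 0,"dy": 0,"dz": 0,"ax": 0,"ay": 0,"az": 0,"grip": 0},
  {"dx": 0,"dy": 0,"dz": 0,"ax": 0,"ay": 0,"az": 0,"grip": 0},
  {"dx": 0,"dy": 0,"dz": 0,"ax": 0,"ay": 0,"az": 0,"grip": 0},
])

```text
time: 7.02
tool_pos: [586.7, -81.6, 187.3]
ee_rot: [[-0.997, 0.036, -0.07], [-0.002, 0.879, 0.477], [0.079, 0.476, -0.876]]
ft_force: [-0.5, 0.2, -0.4]
opening: 23.2
finger_force: 40.0
```

Run:
```python
from h import *
np.set_printoptions(precision=2,suppress=True)
s=monitor.read_state();p=np.array(s['tool_pos']);R=np.array(s['ee_rot']);print(p,R[:,2],-N)
print('TCP in axle frame (tool axes)',PRESS.T@(p-S))
ims=[]
for n in('side','top'):
    grab(n,n+'1');z=load(n+'1');im=z['im'][:,:,::-1].copy();K=z['K'];T=z['T']
    pr=lambda q:(lambda c:(K@(c/c[2]))[:2])(T[:3,:3]@q+T[:3,3])
    a=pr(S+26*N);print(n,'tip',a,'seat',pr(S),'capbase',pr(p+R[:,2]*6.1))
    u,v=np.round(a).astype(int)
    ims.append(cv2.resize(im[v-50:v+50,u-40:u+40],None,fx=5,fy=5,interpolation=2)); print('origin',u-40,v-50)
cv2.imwrite('pics/c1.png',np.hstack(ims))
```

```text
[586.65 -81.6  187.31] [-0.07  0.48 -0.88] [-0.07  0.48 -0.88]
TCP in axle frame (tool axes) [ -0.61  -1.48 -61.88]
side tip [305.41 308.99] seat [308.66 310.28] capbase [301.32 308.73]
origin 265 259
top tip [392.1 216.6] seat [382.39 220.55] capbase [404.61 211.59]
origin 352 167
```

View pics/c1.png

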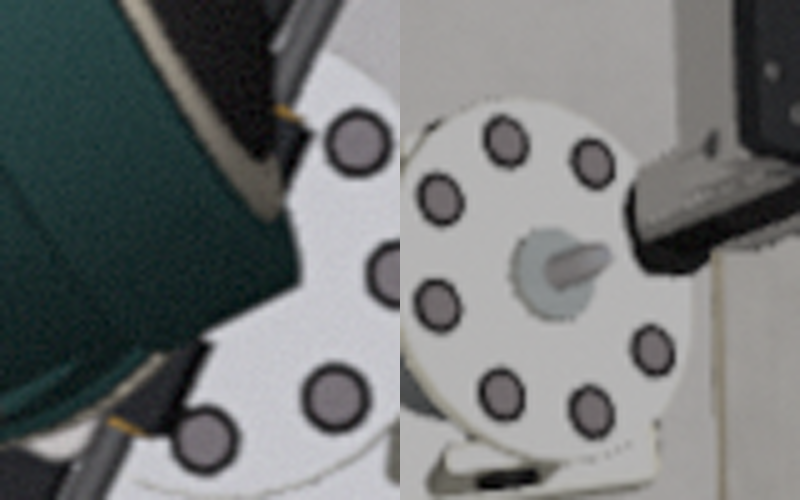

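Run:
```python
from h import *
np.set_printoptions(precision=2,suppress=True)
s=monitor.read_state();p=np.array(s['tool_pos']);R=np.array(s['ee_rot'])
grab('wrist','w2');z=load('w2');K=z['K'];T=z['T'];c=cloud(z)
pr=lambda q:(lambda c:(K@(c/c[2]))[:2])(T[:3,:3]@q+T[:3,3])
print('tip',pr(S+26*N),'seat',pr(S),'capbase',pr(p+R[:,2]*6.1),'captop',pr(p-R[:,2]*29.9))
print('cam in tool',R.T@(-T[:3,:3].T@T[:3,3]-p), 'axes',R.T@T[:3,:3].T)
cv2.imwrite('pics/w2c.png',cv2.resize(z['im'][200:400,180:450,::-1],None,fx=2.9,fy=2.9,interpolation=2))
```

```text
tip [321.81 268.11] seat [321.46 255.04] capbase [319.57 288.09] captop [319.83 320.17]
cam in tool [  76.63   -0.68 -179.08] axes [[ 0.   -0.96 -0.27]
 [ 1.    0.    0.  ]
 [-0.   -0.27  0.96]]
```

View pics/w2c.png

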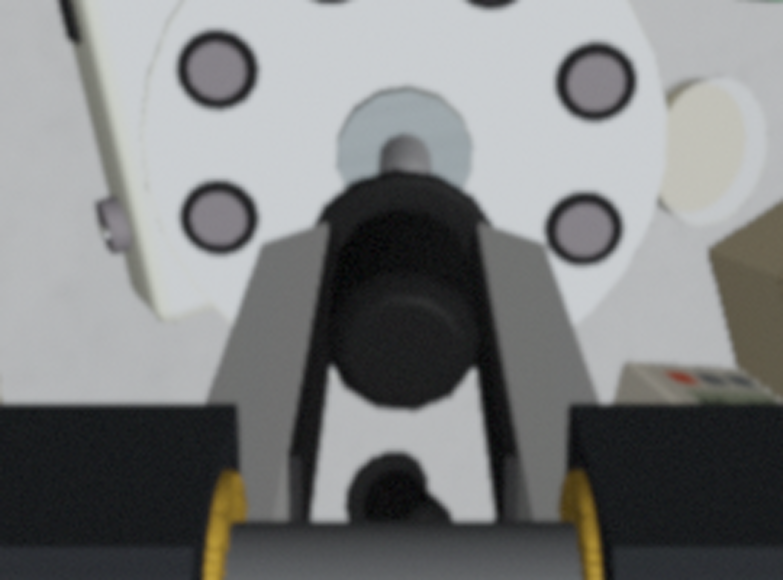

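The wrist view shows the hub, centred at crop x≈404, the axle at ≈406 and the cap at ≈405, so they line up sideways (tool y). I now check the other direction, tool x, from the edges: hub top at crop y 87, flange rim at 172, cap top's lower edge at 408.

Run:
```python
from h import *
np.set_printoptions(precision=2,suppress=True)
s=monitor.read_state();p=np.array(s['tool_pos']);R=np.array(s['ee_rot'])
z=load('w2');K=z['K'];T=z['T'];X=R[:,0];Z=R[:,2]
pr=lambda q:(lambda c:(K@(c/c[2]))[1])(T[:3,:3]@q+T[:3,3])
crop=lambda v:(v-200)*2.9
B=p+6.1*Z
for nm,f,o in(('hub top',lambda d:pr(S+(16+d)*X),87),('disc hub base',lambda d:pr(C+(16+d)*X),87),
 ('flange low rim',lambda d:pr(B+(18+d)*X),172),('flange up rim',lambda d:pr(B-5*Z+(18+d)*X),172),
 ('neck z33',lambda d:pr(B-33*Z+(-12+d)*X),408),('neck z36',lambda d:pr(B-36*Z+(-9+d)*X),408)):
    v0=crop(f(0));g=crop(f(1))-v0;print(nm,'pred',v0,'obs',o,'shift mm',(o-v0)/g)
# depth: hub and disc points in tool axes about S
c=(cloud(z)-S)@PRESS
d=c.reshape(-1,3);im=z['im'].reshape(-1,3)
h=d[(abs(d[:,2])<2)&(np.hypot(d[:,0],d[:,1])<20)];print('hub',len(h),h.min(0),h.max(0))
m=(abs(c[...,2]-6)<2.5)&(np.hypot(c[...,0],c[...,1])<75);print('disc n',m.sum(),np.median(c[m],0))
q=c[m];A=np.c_[q[:,:2],np.ones(len(q))];print('plane slope',np.linalg.lstsq(A,q[:,2],rcond=None)[0])
q=c[m&(np.hypot(c[...,0],c[...,1])>40)]
ang=np.arctan2(q[:,1],q[:,0]);r=np.hypot(q[:,0],q[:,1])
E=[]
for a in np.arange(-3.1,3.1,.1):
    k=abs(ang-a)<.06
    if k.sum()>5: i=np.argmax(r*k); E.append(q[i,:2])
E=np.array(E)
from scipy.optimize import least_squares
f=least_squares(lambda t:np.hypot(E[:,0]-t[0],E[:,1]-t[1])-62,[0,0],loss='soft_l1');print('disc centre in PRESS axes',f.x,len(E),np.std(f.fun))
cv=(cloud(z)-p)@R
k=(abs(cv[...,1])<15)&(cv[...,2]<-25)&(cv[...,2]>-40)&(abs(cv[...,0])<16);w=cv[k];print('captop in tool',len(w),w.min(0),w.max(0),np.median(w,0))
```

```text
hub top pred 91.86492760388035 obs 87 shift mm 1.128162824171421
disc hub base pred 85.57572091097845 obs 87 shift mm -0.33746295296093537
flange low rim pred 159.8998159734619 obs 172 shift mm -2.2328331033555116
flange up rim pred 168.67816716378644 obs 172 shift mm -0.5990752099432531
neck z33 pred 409.3325494705811 obs 408 shift mm 0.23027917853079044
neck z36 pred 401.92632407479806 obs 408 shift mm -1.0247663443968102
hub 988 [ -6.27 -16.98  -1.89] [16.53 13.77  1.99]
disc n 17311 [18.96 -1.69  5.79]
plane slope [0.  0.  5.7]
disc centre in PRESS axes [ 0.44 -1.68] 49 0.23995864182035162
captop in tool 2493 [-11.83 -14.99 -39.96] [ 11.47  14.97 -25.  ] [  2.21  -0.41 -29.46]
```

Run:
```python
from h import *
np.set_printoptions(precision=2,suppress=True)
s=monitor.read_state();p=np.array(s['tool_pos']);R=np.array(s['ee_rot'])
z=load('w2');cv=(cloud(z)-p)@R;dark=z['im'].max(-1)<60
k=(abs(cv[...,1])<9)&(cv[...,2]<-26)&(cv[...,2]>-34)&(abs(cv[...,0])<13)&dark;w=cv[k]
A=np.c_[w[:,:2],np.ones(len(w))];f=w[:,2]<-28.5;print('top',f.sum(),np.linalg.lstsq(A[f],w[f,2],rcond=None)[0],w[f].min(0),w[f].max(0))
for a in range(-34,12,4):
    k=(cv[...,2]>=a)&(cv[...,2]<a+4)&(abs(cv[...,1])<3)&(abs(cv[...,0])<25)&dark;w=cv[k]
    if len(w):print(a,len(w),'x',w[:,0].min(),np.median(w[:,0]),w[:,0].max())
k=(abs(cv[...,1])<20)&(cv[...,2]>-3)&(cv[...,2]<9)&(cv[...,0]>8)&(cv[...,0]<25)&dark;w=cv[k];print('flange',w.min(0),w.max(0))
u=318
for v in range(248,320,3):print(v,z['im'][v,u],cv[v,u])
```

```text
top 1365 [  0.01   0.   -29.71] [ -9.81  -8.99 -31.38] [ 11.08   8.79 -28.52]
-34 160 x -9.105477751265184 -0.08565169787340998 8.822180177528967
-30 448 x -9.811702191289084 2.8011636740708017 11.470617828092834
-26 54 x 9.923873080508846 10.668537375447517 11.52412650444095
-22 47 x 9.928091941012847 10.767238466881071 11.430537698226344
-18 43 x 10.116991890764977 10.716845172279275 11.35690930093809
-14 36 x 10.069943089365031 10.66497580904679 11.33359892785093
-10 42 x 9.938643278898237 10.718899165192774 11.440366967138623
-6 33 x 10.150602895027873 10.579759745334902 11.247700349758516
-2 152 x 10.313722023968305 13.051181321027585 16.872315072327428
2 28 x 10.330473659535045 16.071509724884585 16.944515488644367
flange [  8.01 -14.56  -2.99] [16.95 12.78  4.54]
248 [97 97 99] [ 6.87 -0.92 56.6 ]
251 [100 101 103] [ 6.79 -0.92 50.17]
254 [108 108 110] [ 6.56 -0.91 44.6 ]
257 [105 107 107] [ 5.7  -0.91 41.23]
260 [30 30 32] [16.87 -0.87  1.6 ]
263 [37 39 38] [15.13 -0.87  2.05]
266 [37 36 36] [13.7  -0.87  1.59]
269 [34 34 34] [12.38 -0.87  0.82]
272 [21 19 22] [10.33 -0.87  2.05]
275 [14 16 18] [10.78 -0.87 -3.47]
278 [15 17 17] [10.77 -0.86 -7.55]
281 [13 15 15] [ 10.47  -0.86 -10.7 ]
284 [14 16 15] [ 10.76  -0.85 -15.22]
287 [18 18 17] [ 11.4   -0.85 -20.4 ]
290 [15 15 17] [ 10.54  -0.85 -21.8 ]
293 [18 17 18] [ 10.71  -0.84 -25.56]
296 [24 25 26] [  9.96  -0.84 -27.08]
299 [27 27 29] [  9.24  -0.84 -28.61]
302 [36 36 38] [  8.3   -0.84 -29.6 ]
305 [35 36 35] [  6.94  -0.84 -29.67]
308 [32 31 32] [  5.33  -0.84 -29.25]
311 [29 27 28] [  4.    -0.84 -29.41]
314 [30 30 31] [  2.43  -0.84 -29.1 ]
317 [26 27 26] [  1.31  -0.84 -29.7 ]
```

The wrist depth shows the cap is held straight: neck front face at a constant tool x of 10.75, so its centre is at about -1.15. The axle is at about +0.9 with parallel axes, and tool y is aligned. I correct dx by +2 mm and press in about 55.6 mm.

Request:
move_arm([
  {"dx": 0.041,"dy": 0,"dz": 0,"ax": 0,"ay": 0,"az": 0,"grip": 0},
  {"dx": 0,"dy": 0,"dz": 0.25,"ax": 0,"ay": 0,"az": 0,"grip": 0},
  {"dx": 0,"dy": 0,"dz": 0.2,"ax": 0,"ay": 0,"az": 0,"grip": 0},
  {"dx": 0,"dy": 0,"dz": 0,"ax": 0,"ay": 0,"az": 0,"grip": 0},
  {"dx": 0,"dy": 0,"dz": 0,"ax": 0,"ay": 0,"az": 0,"grip": 0},
], newtons=60)

```text
time: 7.8
tool_pos: [582.9, -70.5, 167.4]
ee_rot: [[-0.997, 0.036, -0.07], [-0.002, 0.879, 0.478], [0.079, 0.476, -0.876]]
ft_force: [0.6, 0.4, 0.7]
opening: 22.8
finger_force: 60.0
```

```bash
cat > chk.py <<'E'
from h import *
np.set_printoptions(precision=2,suppress=True)
s=monitor.read_state();p=np.array(s['tool_pos']);R=np.array(s['ee_rot'])
print('TCP in PRESS',PRESS.T@(p-S),'rot',Rn.from_matrix(PRESS.T@R).as_rotvec(),'F tool',R.T@np.array(s['ft_force']),s['time'])
E
python3 chk.py
python3 - <<'E'
from h import *
np.set_printoptions(precision=2,suppress=True)
s=monitor.read_state();p=np.array(s['tool_pos']);R=np.array(s['ee_rot'])
grab('wrist','w3');z=load('w3');c=(cloud(z)-p)@R
a=c[(abs(c[...,1])<3)&(c[...,2]>15)&(c[...,2]<34)&(c[...,0]<14)&(c[...,0]>0)]
print('axle front',len(a),a[:,0].max() if len(a) else 0,np.median(a,0) if len(a) else 0)
cv2.imwrite('pics/w3c.png',cv2.resize(z['im'][200:400,180:450,::-1],None,fx=2.9,fy=2.9,interpolation=2))
E
```

```text
TCP in PRESS [  1.59  -1.32 -38.92] rot [-0.  0. -0.] F tool [-0.56  0.69 -0.51] 7.8
axle front 0 0 0
```

View pics/w3c.png

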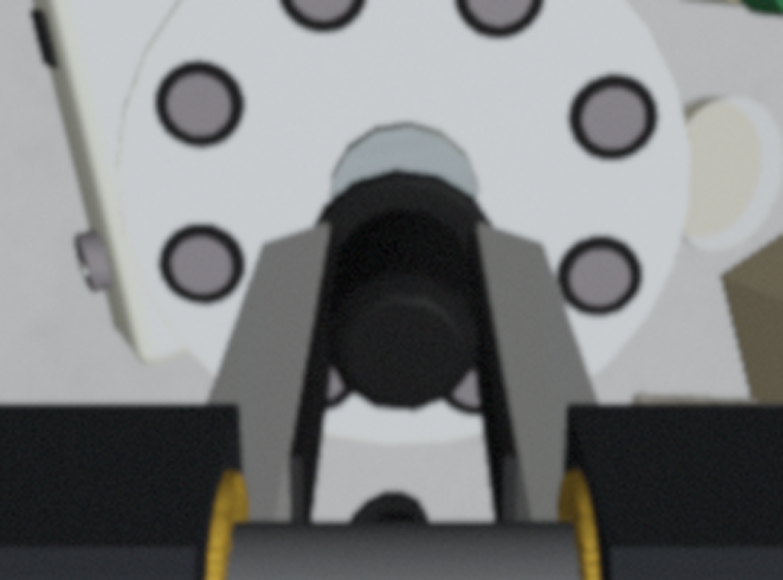

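The wrist view shows the hub, centred at crop x≈404.5, directly behind the cap at ≈405, with no contact yet. I press on slowly.

Request:
move_arm([
  {"dx": 0,"dy": 0,"dz": 0.12,"ax": 0,"ay": 0,"az": 0,"grip": 0},
  {"dx": 0,"dy": 0,"dz": 0.08,"ax": 0,"ay": 0,"az": 0,"grip": 0},
  {"dx": 0,"dy": 0,"dz": 0.06,"ax": 0,"ay": 0,"az": 0,"grip": 0},
  {"dx": 0,"dy": 0,"dz": 0.06,"ax": 0,"ay": 0,"az": 0,"grip": 0},
  {"dx": 0,"dy": 0,"dz": 0,"ax": 0,"ay": 0,"az": 0,"grip": 0},
])

```text
time: 8.48
tool_pos: [581.7, -62.6, 153.2]
ee_rot: [[-0.997, 0.036, -0.071], [-0.002, 0.878, 0.478], [0.079, 0.476, -0.876]]
ft_force: [0.9, 1.4, -1.3]
opening: 22.3
finger_force: 60.0
```

```bash
python3 chk.py
```

```text
TCP in PRESS [  1.69  -1.22 -22.59] rot [-0.  0. -0.] F tool [-0.98  0.63  1.68] 8.475
```

Request:
move_arm([
  {"dx": 0,"dy": 0,"dz": 0.06,"ax": 0,"ay": 0,"az": 0,"grip": 0},
  {"dx": 0,"dy": 0,"dz": 0.06,"ax": 0,"ay": 0,"az": 0,"grip": 0},
  {"dx": 0,"dy": 0,"dz": 0.06,"ax": 0,"ay": 0,"az": 0,"grip": 0},
  {"dx": 0,"dy": 0,"dz": 0.04,"ax": 0,"ay": 0,"az": 0,"grip": 0},
  {"dx": 0,"dy": 0,"dz": 0,"ax": 0,"ay": 0,"az": 0,"grip": 0},
])

```text
time: 9.1
tool_pos: [580.9, -57.4, 143.4]
ee_rot: [[-0.997, 0.036, -0.071], [-0.002, 0.879, 0.478], [0.079, 0.476, -0.876]]
ft_force: [2.9, 1.0, -4.0]
opening: 22.6
finger_force: 60.0
```

```bash
python3 chk.py
```

```text
TCP in PRESS [  1.67  -1.27 -11.46] rot [-0.  0. -0.] F tool [-3.25 -0.93  3.77] 9.1
```

Request:
move_arm([
  {"dx": 0,"dy": 0,"dz": 0.04,"ax": 0,"ay": 0,"az": 0,"grip": 0},
  {"dx": 0,"dy": 0,"dz": 0.04,"ax": 0,"ay": 0,"az": 0,"grip": 0},
  {"dx": 0,"dy": 0,"dz": 0.02,"ax": 0,"ay": 0,"az": 0,"grip": 0},
  {"dx": 0,"dy": 0,"dz": 0.02,"ax": 0,"ay": 0,"az": 0,"grip": 0},
  {"dx": 0,"dy": 0,"dz": 0.0,"ax": 0,"ay": 0,"az": 0,"grip": 0},
])

```text
time: 9.72
tool_pos: [580.5, -54.9, 138.9]
ee_rot: [[-0.997, 0.036, -0.07], [-0.002, 0.878, 0.478], [0.079, 0.476, -0.876]]
ft_force: [-0.9, -3.7, 9.0]
opening: 22.8
finger_force: 60.0
```

```bash
python3 chk.py
```

```text
TCP in PRESS [ 1.67 -1.27 -6.26] rot [-0.  0. -0.] F tool [ 1.57  1.01 -9.57] 9.725
```

Request:
move_arm([
  {"dx": 0,"dy": 0,"dz": 0.02,"ax": 0,"ay": 0,"az": 0,"grip": 0},
  {"dx": 0,"dy": 0,"dz": 0.02,"ax": 0,"ay": 0,"az": 0,"grip": 0},
  {"dx": 0,"dy": 0,"dz": 0.0,"ax": 0,"ay": 0,"az": 0,"grip": 0},
  {"dx": 0,"dy": 0,"dz": 0.0,"ax": 0,"ay": 0,"az": 0,"grip": 0},
  {"dx": 0,"dy": 0,"dz": 0.0,"ax": 0,"ay": 0,"az": 0,"grip": 0},
])

```text
time: 10.35
tool_pos: [580.7, -54.9, 138.8]
ee_rot: [[-0.997, 0.036, -0.068], [-0.001, 0.878, 0.478], [0.077, 0.476, -0.876]]
ft_force: [-8.0, -9.1, 29.5]
opening: 22.4
finger_force: 60.0
```

```bash
python3 chk.py
```

```text
TCP in PRESS [ 1.52 -1.31 -6.17] rot [-0. -0. -0.] F tool [ 10.31   5.81 -29.64] 10.35
```

The force rose to 30 N with no further travel, at the predicted seat depth, so the cap is home. I release and back off along the axle.

Request:
move_arm([
  {"dx": 0,"dy": 0,"dz": 0,"ax": 0,"ay": 0,"az": 0,"grip": 0.5},
  {"dx": 0,"dy": 0,"dz": 0,"ax": 0,"ay": 0,"az": 0,"grip": 0.5},
  {"dx": 0,"dy": 0,"dz": 0,"ax": 0,"ay": 0,"az": 0,"grip": 0.5},
  {"dx": 0,"dy": 0,"dz": -0.1,"ax": 0,"ay": 0,"az": 0,"grip": 0.5},
  {"dx": 0,"dy": 0,"dz": -0.4,"ax": 0,"ay": 0,"az": 0,"grip": 0.5},
])

```text
time: 10.98
tool_pos: [581.7, -65.4, 158.7]
ee_rot: [[-0.997, 0.036, -0.072], [-0.003, 0.878, 0.478], [0.081, 0.477, -0.875]]
ft_force: [-0.1, -1.1, 0.2]
opening: 47.0
finger_force: 0.0
```

Request:
move_arm([
  {"dx": 0,"dy": 0,"dz": -0.8,"ax": 0,"ay": 0,"az": 0,"grip": 0.5},
  {"dx": 0,"dy": 0,"dz": -0.8,"ax": 0,"ay": 0,"az": 0,"grip": 0.5},
  {"dx": 0,"dy": 0,"dz": -0.4,"ax": 0,"ay": 0,"az": 0,"grip": 0.5},
  {"dx": 0,"dy": 0,"dz": 0,"ax": 0,"ay": 0,"az": 0,"grip": 0.5},
  {"dx": 0,"dy": 0,"dz": 0,"ax": 0,"ay": 0,"az": 0,"grip": 0.5},
])

```text
time: 11.6
tool_pos: [588.9, -113.0, 245.8]
ee_rot: [[-0.997, 0.036, -0.071], [-0.002, 0.878, 0.478], [0.08, 0.477, -0.875]]
ft_force: [0.4, 0.3, 0.5]
opening: 46.7
finger_force: 0.0
```

```bash
python3 chk.py
python3 - <<'E'
from h import *
np.set_printoptions(precision=2,suppress=True)
grab('wrist','w4');z=load('w4');c=(cloud(z)-S)@PRESS;dark=z['im'].max(-1)<60
r=np.hypot(c[...,0]-.45,c[...,1]+1.6)
m=(r<9)&(abs(c[...,2]+36)<6);print('captop z',np.median(c[m],0),m.sum())
w=c[m];print('slope',np.linalg.lstsq(np.c_[w[:,:2],np.ones(len(w))],w[:,2],rcond=None)[0])
m=(r>13.5)&(r<17)&(c[...,2]>-12)&(c[...,2]<2)&dark;print('flange top z',np.median(c[m],0),m.sum())
w=c[(r<22)&dark&(abs(c[...,2]+5)<2.5)];print(w.min(0),w.max(0))
m=(r>25)&(r<60)&(abs(c[...,2]-6)<3)&~dark;print('disc z',np.median(c[m][:,2]))
cv2.imwrite('pics/w4c.png',cv2.resize(z['im'][180:400,160:480,::-1],None,fx=2.4,fy=2.4,interpolation=2))
E
```

```text
TCP in PRESS [   1.76   -1.18 -128.26] rot [-0.  0. -0.] F tool [-0.38  0.57 -0.35] 11.6
captop z [  0.67  -1.3  -35.96] 437
slope [ -0.     0.02 -35.96]
flange top z [ 9.88 -3.67 -5.02] 281
[ -7.73 -17.69  -7.21] [17.4  13.71 -3.04]
disc z 5.694829036214721
```

View pics/w4c.png

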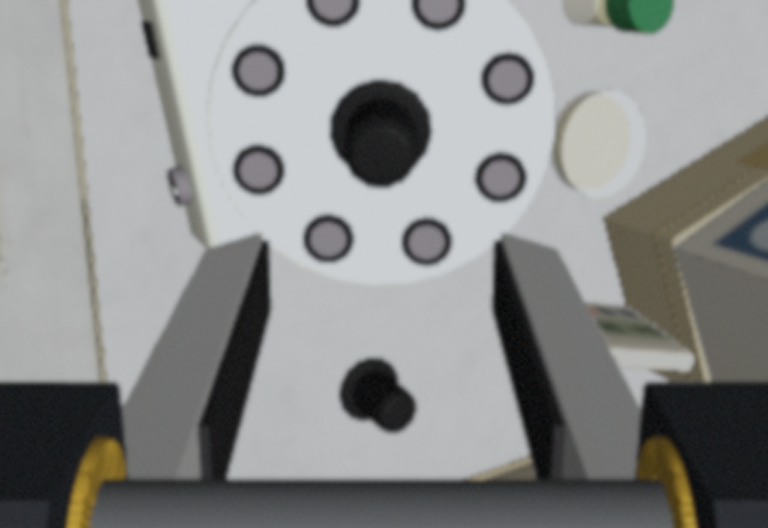

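The wrist view shows the cap centred on the hub at crop (381,130), with the gripper clear of it. Its top is 41.7 mm above the disc (42 expected) and its slope is about 0.02 or less, so it is seated. Handing in.

```bash
python3 -c "
from workcell import job
print(job.close_job())"
```

```text
the job is handed in; nothing more can be done
None
```

The black axle cap is pressed fully home on the drum's tilted axle (within the camera's roughly 1 mm accuracy), released, and the job is handed in at about 12 s. The hand-in gave no verdict, and I did not measure the bystanders again afterwards.

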